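Fit out a control plate's rails

ROBOT

A 7-joint arm with a two-finger parallel gripper is mounted at the origin on the work surface. World frame = base frame: x ahead of the robot, y to its left, z up, the work surface at z = 0. Lengths are in m, angles in rad, forces in N, time in s.
With the tool pointing down it reaches from about 0.425 to 1.025 m from the base axis. Payload 9.4 kg.
Tool frame: the origin (TCP) lies midway between the tips of the shut fingers; the grasp point (between the pads) lies 19 mm behind it; z points along the fingers, y is the direction in which the jaws open and shut (so a half turn about z gives the same grasp; the last joint's range is limited). The gripper opens to 93 mm and grips with 3 to 60 N. Pads are 15 mm wide; open, the fingers measure 128 mm over their backs; the gripper's body (75 mm by 188 mm) begins 65 mm behind the grasp point.
Start: joints at [1.265, 0.599, -0.003, 1.599, 0.002, 0.943, -0.08], TCP at [0.164, -0.706, 0.219] pointing down, gripper open.
Joint ranges: [-2.57, 2.57], [-0.35, 1.97], [-1.29, 1.29], [0.11, 2.56], [-1.05, 4.19], [0.11, 1.86], [-2.63, 2.63]. Speed limits (rad/s): [2.22, 2.22, 3.01, 3.01, 3.14, 3.14, 3.14].

INTERFACE

Orientations are given as a unit quaternion [w, x, y, z].
In Python, from plant import bot gives the robot as it stands.
- The arm moves only by the tool play_rows, never from a script. Its argument "moves" is a list of rows, each a list of 7 numbers: the shift along the tool's x, y, z in mm, then the turn, a rotation vector about the tool's x, y, z in rad, then the opening in per cent of the stroke, from 0 (shut) to 100 (fully open). In form: [[x, y, z, rx, ry, rz, hand], ...]. A call has 1 to 20 rows; each row is the pose to reach, as a shift and turn from the pose commanded when the call began, along the tool's axes at that moment; what a row does not reach only later rows make up. A row lasts 1/8 s, in which the tool goes at most 62.5 mm and 10.7 degrees, less where a joint would pass 70% of its speed; a pose out of reach is approached as far as the arm can. A call with a gripper value outside its range is refused whole. The fingers move at their own pace and stop on an object; "grip_force" is the grip in N (left out, the last holds). Time passes only in rows, so rows that repeat a pose let the fingers close. It gives the time, the measured TCP pose, the force and the opening at its end, in the units of the state.
- bot.get_state(): the state, without advancing time (a new reading comes with each control period).
- bot.snapshot(name): name is "scene" or "top" or "wrist"; returns a dict with "image" (400x640x3 uint8, blue, green, red), "z_map" (400x640 float32, m along the optical axis (not along the pixel's ray), 0 where there is no reading), "vfov" (degrees; the focal length in pixels is half the picture's height over the tangent of half this angle, whatever the lens; pixels are square), "cx", "cy" (the principal point, pixels), "T" (4x4, takes a point from camera to world coordinates). Camera axes: x right, y down, z forward; pixel columns grow to the right and rows downward; lengths in m; the calibration is good to about 2 mm. The wrist camera is an equidistant fisheye: a pixel r from the principal point sees the ray r / f radians off the axis. A picture is of the moment at which its call begins.
- bot.hand_in(): hands the job in, once; it reports no verdict.
The state is a dict: "clock": time; "q": joint angles; "qd": joint speeds; "joint_efforts": joint torques, N m; "tool_pos": TCP position; "orientation": TCP orientation; "contact_force": force on the tool from outside, world axes, zero at the start; "wrist_torque": the same for the moment, N m; "width": opening from 0.0 (shut) to 1.0 (fully open).
Only numpy, scipy, OpenCV 4.12 (cv2) and the standard library are available. Lean on these libraries where they do the work, as an engineer would, in place of code of your own. Each camera call takes 0.05 s, during which the arm holds its last target.

TASK

Fit the four loose devices to the two rails of the mounting plate, left and right being as the robot sees them: on the power supply's rail the contactor goes close to the left of the power supply and the two-pole breaker close to the left of the contactor, so that the contactor stands between the two; on the other rail the relay socket goes close to the left of the terminal strip, and the relay stands upright down in the socket's well. Neighbours along a rail may touch or have a gap of up to a finger's width (about 15 mm). Each device must sit flat, astride its rail and square to it, and be left standing free.

Things in the scene. Friction and masses are not known exactly. Their poses are not given: they have to be found in the camera images.
- plate: Fixed metal plate, 260 (x) x 340 (y) x 2 mm, origin at centre, bench height; x away from robot, y left. Two steel rails run along its y at x = -65 and +65 mm: 35 wide, top 9.5 above the bench, free from y = -142 to +142 between grey end brackets 30 tall. Grey slotted wiring duct between the rails, 26 wide, top 35 above the bench.
- psu: Power supply fixed on either rail: grey stepped case with black vent slots on top, 54 mm along the rail (y), 90 across (x), 58 tall, shoulders at 36. Origin: centre of underside, on the rail's centre line, 3 mm above the bench. x away from the robot across the rail, y left along it, parallel to the plate's.
- terminals: Terminal strip fixed on the other rail: eight thin grey screw terminals between thin end pieces, 60 mm along the rail (y), 46 across (x), 47 tall. Origin: centre of underside, on the rail's centre line, 3 mm above the bench. x away from the robot across the rail, y left along it, parallel to the plate's.
- contactor_centre (a point): Contactor, loose: black body, grey nose, white plate on top (+4). mm: 82 long (x, goes across the rail), 45 wide (y), 76 tall. Body 48 high; above it only the centred nose, 45 x 45, to grip. Point: centre, 38 above underside, z up. Underside: channel along y, 46 wide, 6.5 deep, drops astride the rail; underside then 3 above the bench. No latch. 
- breaker_centre (a point): Two-pole breaker, loose: white, two joined black toggles on top (+9). mm: 86 long (x, goes across the rail), 36 wide (y; a spare 18 wide one is not used), 68 tall. Body 45 high; above it only the centred nose, 45 (x) x 36, to grip. Point: centre, 34 above underside, z up. Underside: channel along y, 46 wide, 6.5 deep, drops astride the rail; underside then 3 above the bench. No latch. 
- socket_centre (a point): Relay socket, loose, grey. mm: 80 long (x, goes across the rail), 38 wide (y), 44 tall. Shoulders 24 high; above, a centred block 49 (x) x 38 to grip, with an open well in its top, 37 (x) x 29 (y), 7 deep. Point: centre, 22 above underside, z up. Underside: channel along y, 46 wide, 6.5 deep, drops astride the rail; underside then 3 above the bench. No latch. 
- relay_centre (a point): Plug-in relay, loose, upright on the bench: small block with black foot and clear cover, copper coil inside, 30 mm (its x) by 22 mm (its y), 40 mm tall. Point: its centre, 20 mm above its underside, z up. It stands in the socket's well, its x along the well's x, with 3.5 mm of play each way and no snap.
Mind the look-alikes: they are no part of the job. Leave any yellow look-alike of the part that bears relay_centre alone.

How it is judged:
By the outcome, as a careful person would: the job done as asked, in the order asked, and still so for the second after the job is handed in, with the robot touching nothing.
It also fails if it takes over 122 s, if anything falls off the work surface, if the arm or the gripper's body presses on something with over 40 N, if the wrist force passes 120 N, or if a joint passes its speed limit or range.

## Working session

There is one attempt and no reset: what is moved stays moved. The work goes in short steps, Python scripts to look and compute and a tool call to move; the robot and the scene stay as the last step left them, time stands still between calls to the robot, and variables do not carry over. Pictures are saved under pics/ and viewed, and the job is handed in when it is done.

Besides the shell and the picture viewer there is one more tool, called after "Call:" as a command line: name --pt "numbers of a row" for each row, then --argument value for the rest. play_rows: Moves the arm, as the interface text tells. Its arguments: {"type":"object","properties":{"moves":{"type":"array"},"grip_force":{"type":"number"}},"required":["moves"]}

```bash
mkdir -p pics; ls
cat > h.py <<'E'
from plant import bot
import numpy as np, cv2, pickle
def snap(n,tag):
    s=bot.snapshot(n); pickle.dump(s,open(f'pics/{tag}.pkl','wb')); cv2.imwrite(f'pics/{tag}.png',s['image']); return s
def load(tag): return pickle.load(open(f'pics/{tag}.pkl','rb'))
def pts(s):
    h,w=s['z_map'].shape; f=h/2/np.tan(np.radians(s['vfov'])/2)
    v,u=np.mgrid[:h,:w]; z=s['z_map']
    P=np.stack([(u-s['cx'])/f*z,(v-s['cy'])/f*z,z,np.ones_like(z)],-1)@np.array(s['T']).T
    return P[...,:3]
E
python3 - <<'E'
from h import *
print(bot.get_state())
for n in ['scene','top','wrist']:
    s=snap(n,n+'0'); print(n,s['vfov'],s['cx'],s['cy']);print(np.round(s['T'],3))
E
```

```text
pics
{'clock': 0.0, 'q': array([ 1.26534006,  0.60013774, -0.00255999,  1.60007264,  0.0018114 ,
        0.94290089, -0.07978791]), 'qd': array([-1.64011789e-03, -2.25701893e-03, -5.24286634e-04, -1.05346481e-03,
       -9.84277250e-04,  1.06769278e-03,  2.37854116e-05]), 'joint_efforts': array([ 2.66277048e-04, -7.65093970e+01,  1.49767186e+00, -2.52355403e+01,
       -5.23792778e-02,  1.68888102e-02,  1.55272082e-04]), 'tool_pos': array([ 0.16429332, -0.70566813,  0.21777105]), 'orientation': array([-7.42125086e-04,  9.93460467e-01,  1.14174099e-01, -1.55402922e-04]), 'contact_force': array([-0.05207389, -0.14410747,  0.29771237]), 'wrist_torque': array([ 0.0100834 , -0.00568375,  0.02724695]), 'width': 0.9987498026461104}
scene 42.31389172350751 321.869517612591 198.6304212840575
[[ 0.879  0.33  -0.343  0.966]
 [ 0.476 -0.615  0.628 -0.844]
 [-0.003 -0.716 -0.698  0.978]
 [ 0.     0.     0.     1.   ]]
top 49.89712966429304 329.09184189109914 199.44182747036032
[[-0.02  -0.976  0.215  0.308]
 [-1.     0.02  -0.    -0.025]
 [-0.004 -0.215 -0.977  1.062]
 [ 0.     0.     0.     1.   ]]
wrist 65.70646984690485 319.04355313707015 200.65002196372532
[[ 0.227 -0.941 -0.25   0.233]
 [-0.974 -0.22  -0.057 -0.689]
 [-0.001  0.257 -0.966  0.383]
 [ 0.     0.     0.     1.   ]]
```

View pics/top0.png

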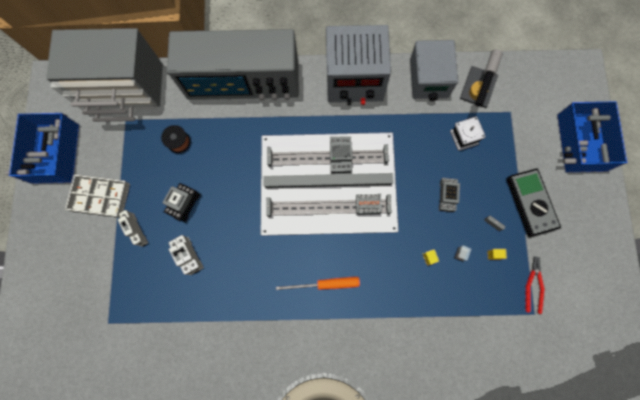

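View pics/scene0.png

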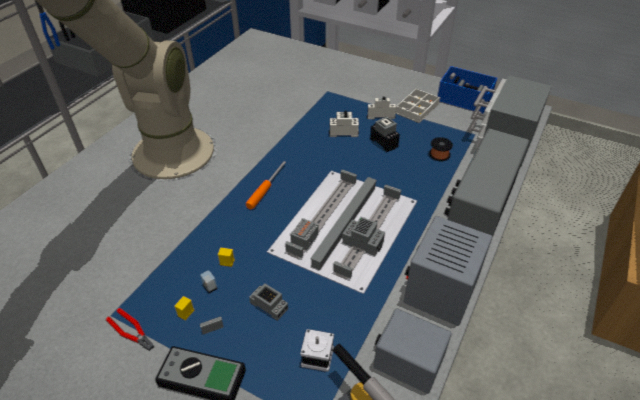

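View pics/wrist0.png

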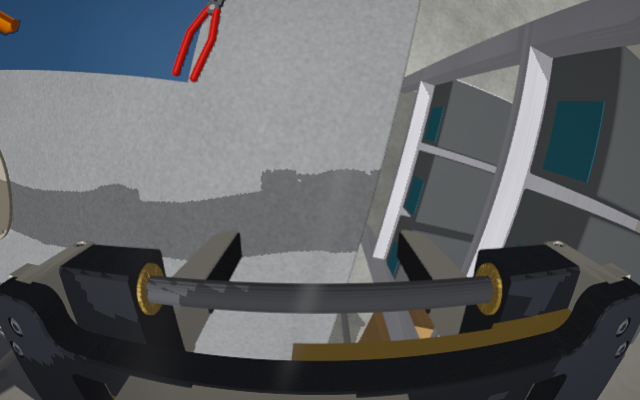

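Run:
```python
from h import *
s=load('top0');im=s['image']
def crop(n,u0,v0,u1,v1,k): 
    c=cv2.resize(im[v0:v1,u0:u1],None,fx=k,fy=k,interpolation=cv2.INTER_CUBIC); return c
a=crop(0,110,170,220,285,5)
cv2.imwrite('pics/ca.png',a)
cv2.imwrite('pics/cb.png',crop(0,410,110,530,275,3.6))
cv2.imwrite('pics/cp.png',crop(0,255,125,405,240,5))
P=pts(s)
for n,(u,v) in dict(contactor=(180,200),brk=(183,252),b1=(130,225),sock=(450,190),relay=(463,252),y1=(431,256),y2=(498,253),white=(468,130),psu=(341,150),term=(369,201)).items(): print(n,P[v,u].round(3))
# heights mask on bench: components
m=((P[...,2]>0.012)&(P[...,0]>.3)&(P[...,0]<.95)&(abs(P[...,1])<.65)&(s['z_map']>0)).astype(np.uint8)
nn,l,st,c=cv2.connectedComponentsWithStats(m)
for i in range(1,nn):
    if st[i,4]>60:
        q=P[l==i]; zt=np.percentile(q[:,2],98); t=q[q[:,2]>zt-.004]
        print(c[i].round(),st[i,4],'zt',zt.round(3),'top c',t.mean(0).round(3),len(t),q[:,:2].min(0).round(3),q[:,:2].max(0).round(3))
```

```text
contactor [0.531 0.325 0.075]
brk [0.41  0.315 0.066]
b1 [0.476 0.444 0.063]
sock [ 0.55  -0.321  0.041]
relay [ 0.399 -0.339  0.041]
y1 [ 0.391 -0.264  0.037]
y2 [ 0.395 -0.423  0.039]
white [ 0.7   -0.374  0.053]
psu [ 0.652 -0.057  0.059]
term [ 0.526 -0.122  0.045]
[358.  62.] 4699 zt 0.153 top c [ 0.868 -0.1    0.15 ] 2207 [ 0.788 -0.176] [ 0.935 -0.026]
[105.  71.] 8556 zt 0.162 top c [0.866 0.517 0.16 ] 3221 [0.748 0.416] [0.932 0.621]
[235.  63.] 8535 zt 0.152 top c [0.874 0.199 0.15 ] 3679 [0.804 0.049] [0.932 0.349]
[434.  69.] 2529 zt 0.093 top c [ 0.869 -0.3    0.091] 1030 [ 0.794 -0.352] [ 0.93 -0.25]
[484.  80.] 951 zt 0.11 top c [ 0.855 -0.436  0.108] 134 [ 0.744 -0.477] [ 0.891 -0.382]
[571. 138.] 1066 zt 0.076 top c [ 0.681 -0.633  0.074] 110 [ 0.6  -0.65] [ 0.761 -0.603]
[ 65. 148.] 1143 zt 0.075 top c [0.677 0.631 0.074] 136 [0.598 0.625] [0.774 0.65 ]
[468. 132.] 666 zt 0.059 top c [ 0.7   -0.379  0.058] 144 [ 0.665 -0.415] [ 0.733 -0.346]
[174. 137.] 517 zt 0.043 top c [0.703 0.363 0.041] 256 [0.672 0.331] [0.736 0.396]
[333. 171.] 2361 zt 0.063 top c [ 0.651 -0.
[... 642 characters left out ...]
-0.091]
[389. 204.] 104 zt 0.041 top c [ 0.522 -0.172  0.038] 45 [ 0.498 -0.177] [ 0.544 -0.167]
[269. 207.] 97 zt 0.042 top c [0.522 0.122 0.04 ] 31 [0.498 0.118] [0.543 0.126]
[495. 223.] 123 zt 0.032 top c [ 0.47 -0.43  0.03] 52 [ 0.453 -0.451] [ 0.488 -0.411]
[185. 255.] 759 zt 0.076 top c [0.41  0.322 0.075] 48 [0.361 0.285] [0.453 0.355]
[463. 253.] 162 zt 0.042 top c [ 0.397 -0.343  0.04 ] 78 [ 0.38  -0.358] [ 0.416 -0.328]
[498. 254.] 163 zt 0.042 top c [ 0.395 -0.427  0.04 ] 98 [ 0.383 -0.441] [ 0.406 -0.41 ]
[431. 257.] 147 zt 0.042 top c [ 0.39  -0.267  0.04 ] 76 [ 0.373 -0.281] [ 0.406 -0.252]
[332. 283.] 513 zt 0.027 top c [ 0.335 -0.047  0.025] 159 [ 0.32  -0.093] [0.347 0.106]
```

View pics/ca.png

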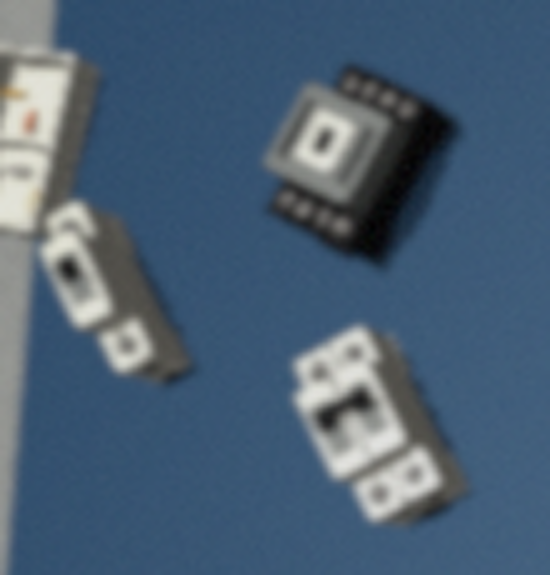

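View pics/cb.png

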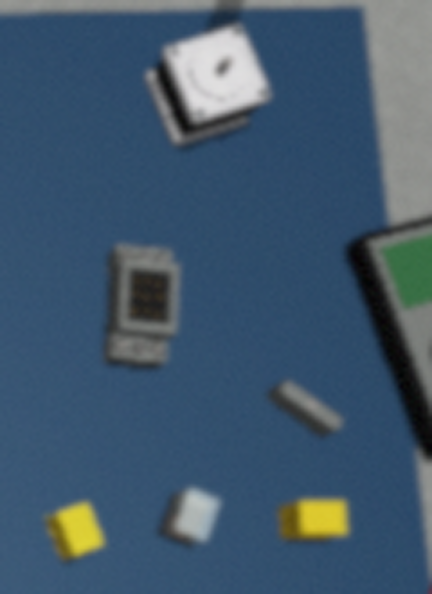

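View pics/cp.png

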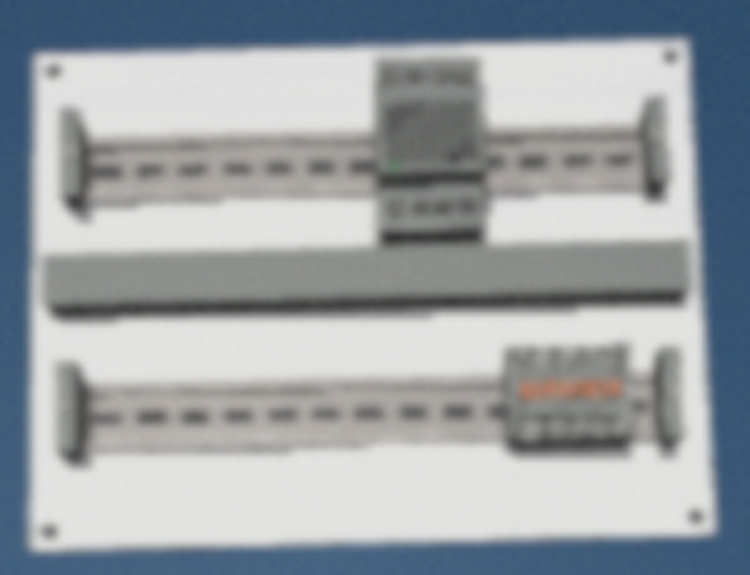

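```bash
cat > m.py <<'E'
from h import *
def rect(P,z0,z1,xr,yr,tag=''):
    m=(P[...,2]>z0)&(P[...,2]<z1)&(P[...,0]>xr[0])&(P[...,0]<xr[1])&(P[...,1]>yr[0])&(P[...,1]<yr[1])
    q=P[m][:,:2]
    r=cv2.minAreaRect((q*1000).astype(np.float32))
    print(tag,'n',len(q),'c',np.round(r[0],1),'size',np.round(r[1],1),'ang',round(r[2],1)); return r
E
python3 - <<'E'
from m import *
s=load('top0');P=pts(s)
g=P[260:310,240:300,2]; print('mat z',np.median(g),g.std())
B=dict(contactor=((.47,.60),(.28,.39)),brk=((.35,.47),(.27,.37)),sock=((.49,.60),(-.36,-.29)),relay=((.37,.43),(-.37,-.315)))
for n,b in B.items():
    for z0,z1 in dict(contactor=[(.068,.09),(.012,.09),(.042,.054)],brk=[(.058,.072),(.012,.09),(.038,.05)],sock=[(.036,.06),(.012,.06),(.02,.03)],relay=[(.033,.05),(.012,.05)])[n]:
        rect(P,z0,z1,*b,tag=n+str((z0,z1)))
rect(P,.05,.075,(.58,.72),(-.12,.02),'psu top')
rect(P,.033,.075,(.60,.72),(-.12,.02),'psu all')
rect(P,.038,.055,(.48,.56),(-.16,-.08),'term')
rect(P,.034,.042,(.48,.7),(.1,.14),'Lbr'); 
# plate white
m=(s['image'].min(2)>185).astype(np.uint8); m[:,:250]=0;m[:,410:]=0;m[:120]=0;m[240:]=0
c=max(cv2.findContours(m,0,2)[0],key=cv2.contourArea)
mm=np.zeros_like(m);cv2.drawContours(mm,[c],-1,1,-1)
q=P[(mm>0)&(P[...,2]<.006)][:,:2]; print('plate',cv2.minAreaRect((q*1000).astype(np.float32)))
# duct
rect(P,.028,.045,(.57,.60),(-.25,.2),'duct')
E
```

```text
mat z -0.0007010654912527059 0.07497273437158924
contactor(0.068, 0.09) n 375 c [536.2 336.6] size [48.  44.8] ang 64.0
contactor(0.012, 0.09) n 888 c [535.9 336.5] size [48.4 82.5] ang 64.1
contactor(0.042, 0.054) n 308 c [536.  336.1] size [47.  81.9] ang 63.9
brk(0.058, 0.072) n 287 c [407.2 321.4] size [46.5 37. ] ang 28.6
brk(0.012, 0.09) n 759 c [407.  321.1] size [87.2 37.6] ang 28.8
brk(0.038, 0.05) n 275 c [407.3 320.9] size [86.7 36.5] ang 28.1
sock(0.036, 0.06) n 256 c [ 545.1 -323.5] size [39.3 50.3] ang 83.5
sock(0.012, 0.06) n 579 c [ 545.1 -323.3] size [39.8 80.7] ang 82.8
sock(0.02, 0.03) n 185 c [ 545.  -322.6] size [38.8 80.5] ang 83.5
relay(0.033, 0.05) n 120 c [ 398.4 -343.9] size [22.  29.9] ang 68.2
relay(0.012, 0.05) n 162 c [ 398.1 -343.6] size [22.1 30.7] ang 68.8
psu top n 410 c [650.9 -57. ] size [54.  46.8] ang 88.8
psu all n 751 c [651.4 -56.9] size [91.2 54.1] ang 0.2
term n 472 c [ 521.2 -121.6] size [58.9 46.6] ang 89.5
Lbr n 211 c [584.8 118.3] size [174.3  32.3] ang 0.1
plate ((521.1049194335938, -24.031768798828125), (128.31983947753906, 337.56207275390625), 0.06302540749311447)
duct n 1357 c [586.3 -25. ] size [ 27.3 320.4] ang 0.0
```

```bash
cat > go.py <<'E'
from plant import bot
import numpy as np, sys
from scipy.spatial.transform import Rotation as R
st=bot.get_state(); w,x,y,z=st['orientation']; R0=R.from_quat([x,y,z,w]); p0=st['tool_pos']
def yaw():
    a=R0.as_matrix()[:,0]; return np.degrees(np.arctan2(a[1],a[0]))
def rel(x,y,z,phi):
    c,s=np.cos(np.radians(phi)),np.sin(np.radians(phi))
    Rt=R.from_matrix(np.array([[c,s,0],[s,-c,0],[0,0,-1.]]))
    return np.r_[R0.inv().apply(np.array([x,y,z])-p0)*1000,(R0.inv()*Rt).as_rotvec()]
if __name__=='__main__':
    print('t',round(st['clock'],2),'pos',p0.round(4),'yaw',yaw().round(2),'w',st['width'],'F',st['contact_force'].round(1),'q',st['q'].round(2))
    for a in sys.argv[1:]:
        v=[float(t) for t in a.split(',')]; r=rel(*v); print(a,'->',r[:3].round(1),r[3:].round(3))
E
python3 go.py .56,-.3,.22,45 .536,.336,.2,64 .536,.336,.2,64
```

```text
t 0.15 pos [ 0.1643 -0.7057  0.2179] yaw 13.11 w 0.9986647096485571 F [-0.3  0.  -0.4] q [ 1.27  0.6  -0.    1.6   0.    0.94 -0.08]
.56,-.3,.22,45 -> [ 477.4 -305.4   -1.7] [-0.001 -0.    -0.557]
.536,.336,.2,64 -> [ 598.3 -930.2   19. ] [-0.001 -0.    -0.888]
.536,.336,.2,64 -> [ 598.3 -930.2   19. ] [-0.001 -0.    -0.888]
```

Call:
play_rows --pt "477 -305 0 0 0 -0.56 100" --pt "477 -305 0 0 0 -0.56 100" --pt "477 -305 0 0 0 -0.56 100" --pt "477 -305 0 0 0 -0.56 100" --pt "477 -305 0 0 0 -0.56 100" --pt "477 -305 0 0 0 -0.56 100" --pt "477 -305 0 0 0 -0.56 100" --pt "477 -305 0 0 0 -0.56 100" --pt "598 -930 19 0 0 -0.888 100" --pt "598 -930 19 0 0 -0.888 100" --pt "598 -930 19 0 0 -0.888 100" --pt "598 -930 19 0 0 -0.888 100" --pt "598 -930 19 0 0 -0.888 100" --pt "598 -930 19 0 0 -0.888 100" --pt "598 -930 19 0 0 -0.888 100" --pt "598 -930 19 0 0 -0.888 100" --pt "598 -930 19 0 0 -0.888 100" --pt "598 -930 19 0 0 -0.888 100" --pt "598 -930 19 0 0 -0.888 100" --pt "598 -930 19 0 0 -0.888 100" --grip_force 25

```text
clock: 2.65
tool_pos: [0.5342, 0.3412, 0.1991]
orientation: [-0.001, 0.846, 0.533, 0.0]
contact_force: [-0.2, -1.0, 0.3]
width: 0.998
```

```bash
python3 go.py .536,.336,.053,64; python3 -c "
from h import *
snap('wrist','w1')"
```

```text
t 2.65 pos [0.5342 0.3412 0.1991] yaw 64.39 w 0.9975031469126581 F [-0.2 -1.   0.3] q [-0.44  0.53 -0.32  1.82  0.21  0.82 -1.31]
.536,.336,.053,64 -> [ -4.2   4.2 146.1] [-0.002 -0.002  0.007]
```

View pics/w1.png

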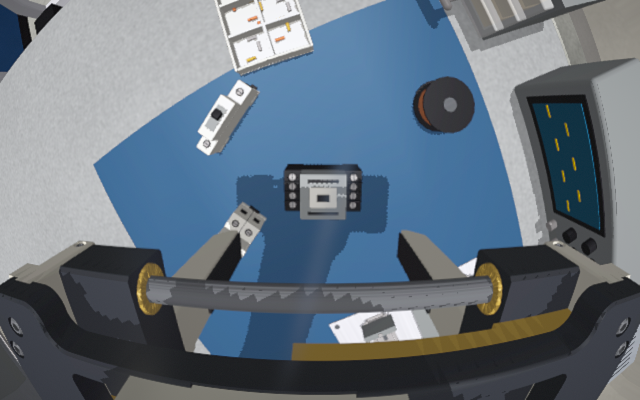

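```bash
python3 go.py .536,.336,.053,64
```

```text
t 2.7 pos [0.5348 0.3377 0.199 ] yaw 64.22 w 1.0004313437955263 F [ 0.8 -0.7 -0.5] q [-0.44  0.53 -0.32  1.83  0.21  0.82 -1.31]
.536,.336,.053,64 -> [ -1.    1.9 146. ] [-0.001  0.     0.004]
```

Call:
play_rows --pt "0 0 50 0 0 0 100" --pt "0 0 90 0 0 0 100" --pt "0 0 120 0 0 0 100" --pt "0 0 138 0 0 0 100" --pt "0 0 146 0 0 0 100" --pt "0 0 146 0 0 0 100" --pt "0 0 146 0 0 0 100" --pt "0 0 146 0 0 0 30" --pt "0 0 146 0 0 0 30" --pt "0 0 146 0 0 0 30" --pt "0 0 146 0 0 0 30" --pt "0 0 146 0 0 0 30" --pt "0 0 146 0 0 0 30" --pt "0 0 146 0 0 0 30"

```text
clock: 4.45
tool_pos: [0.5358, 0.3353, 0.0536]
orientation: [-0.0, 0.848, 0.53, -0.0]
contact_force: [-1.4, -0.4, 0.6]
width: 0.483
```

```bash
python3 go.py .651,-.0015,.17,90 .651,-.0015,.056,90
```

```text
t 4.45 pos [0.5358 0.3353 0.0536] yaw 63.99 w 0.4825734286670658 F [-1.4 -0.4  0.6] q [-0.49  0.71 -0.24  1.93  0.31  0.54 -1.39]
.651,-.0015,.17,90 -> [-252.2  251.2 -116.5] [-0.     0.    -0.454]
.651,-.0015,.056,90 -> [-252.2  251.3   -2.5] [-0.     0.    -0.454]
```

Call:
play_rows --pt "0 0 -30 0 0 0 30" --pt "0 0 -70 0 0 0 30" --pt "0 0 -110 0 0 0 30" --pt "-30 30 -116 0 0 -0.06 30" --pt "-60 60 -116 0 0 -0.12 30" --pt "-95 95 -116 0 0 -0.18 30" --pt "-130 130 -116 0 0 -0.24 30" --pt "-165 165 -116 0 0 -0.3 30" --pt "-195 195 -116 0 0 -0.36 30" --pt "-225 225 -116 0 0 -0.42 30" --pt "-244 244 -116 0 0 -0.454 30" --pt "-252 251 -116 0 0 -0.454 30" --pt "-252 251 -116 0 0 -0.454 30" --pt "-252 251 -116 0 0 -0.454 30" --pt "-252 251 -116 0 0 -0.454 30" --pt "-252 251 -116 0 0 -0.454 30"

```text
clock: 6.45
tool_pos: [0.6508, -0.0003, 0.1697]
orientation: [-0.0, 0.707, 0.708, 0.0]
contact_force: [-0.1, 0.9, -2.2]
width: 0.482
```

```bash
python3 go.py .651,-.0015,.0566,90; python3 -c "
from h import *
snap('wrist','w2');s=snap('scene','s2')
cv2.imwrite('pics/s2c.png',cv2.resize(s['image'][120:320,220:460],None,fx=3,fy=3))"
```

```text
t 6.45 pos [ 6.508e-01 -3.000e-04  1.697e-01] yaw 90.07 w 0.4824046970568626 F [-0.1  0.9 -2.2] q [ 0.2   0.6  -0.45  1.8   0.34  0.82 -0.41]
.651,-.0015,.0566,90 -> [ -1.2   0.2 113.1] [ 0.    -0.     0.001]
```

View pics/w2.png

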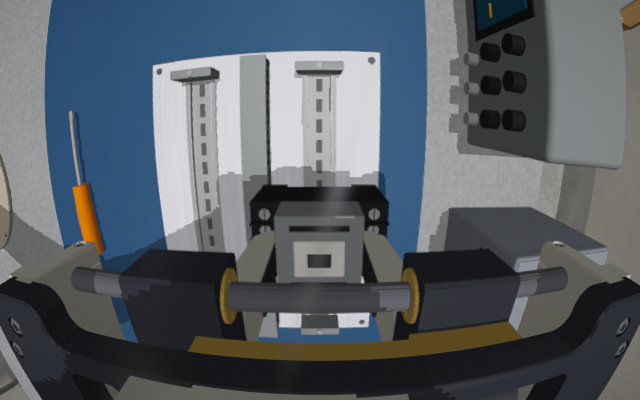

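View pics/s2c.png

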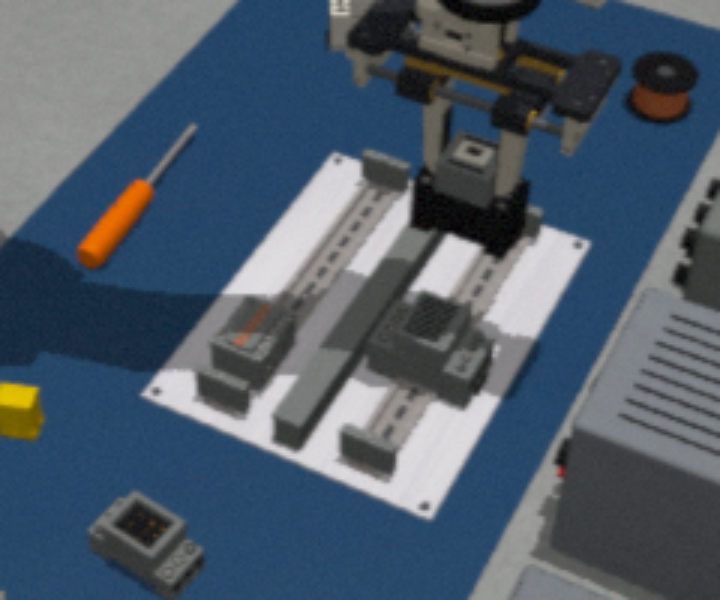

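Call:
play_rows --pt "0 0 40 0 0 0 30" --pt "0 0 75 0 0 0 30" --pt "0 0 95 0 0 0 30" --pt "0 0 104 0 0 0 30" --pt "0 0 109 0 0 0 30" --pt "0 0 112 0 0 0 30" --pt "0 0 112 0 0 0 30" --pt "0 0 112 0 0 0 30"

```text
clock: 7.55
tool_pos: [0.6513, -0.0013, 0.0582]
orientation: [0.0, 0.707, 0.707, 0.0]
contact_force: [-0.0, 0.2, -2.3]
width: 0.481
```

```bash
python3 go.py .651,-.0015,.0566,90; python3 -c "
from h import *
snap('wrist','w3');s=snap('scene','s3')
cv2.imwrite('pics/s3c.png',cv2.resize(s['image'][140:300,260:440],None,fx=4,fy=3.75))"
```

```text
t 7.55 pos [ 0.6513 -0.0013  0.0582] yaw 90.0 w 0.4809646723649517 F [-0.   0.2 -2.3] q [ 0.15  0.73 -0.37  1.88  0.43  0.61 -0.49]
.651,-.0015,.0566,90 -> [-0.2 -0.3  1.6] [ 0.001 -0.    -0.   ]
```

View pics/s3c.png

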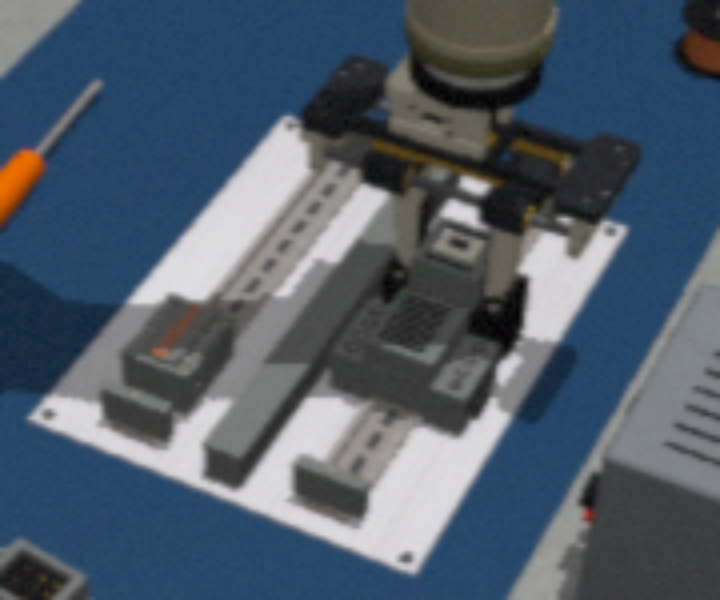

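Call:
play_rows --pt "0 0 1 0 0 0 30" --pt "0 0 1.7 0 0 0 30" --pt "0 0 1.7 0 0 0 30" --pt "0 0 1.7 0 0 0 65" --pt "0 0 1.7 0 0 0 65" --pt "0 0 1.7 0 0 0 65" --pt "0 0 1.7 0 0 0 65" --pt "0 0 -15 0 0 0 65" --pt "0 0 -50 0 0 0 65" --pt "0 0 -100 0 0 0 100" --pt "0 0 -145 0 0 0 100" --pt "0 0 -145 0 0 0 100" --pt "0 0 -145 0 0 0 100"

```text
clock: 9.28
tool_pos: [0.6506, -0.0015, 0.203]
orientation: [0.0, 0.707, 0.707, -0.0]
contact_force: [-0.6, 0.2, -0.6]
width: 0.99
```

```bash
python3 go.py .407,.321,.16,118.7
```

```text
t 9.28 pos [ 0.6506 -0.0015  0.203 ] yaw 90.0 w 0.9897999937161278 F [-0.6  0.2 -0.6] q [ 0.22  0.56 -0.47  1.77  0.32  0.88 -0.39]
.407,.321,.16,118.7 -> [ 322.5 -243.7   42.8] [ 0.     0.    -0.501]
```

Now to above the breaker.

Call:
play_rows --pt "35 -26 0 0 0 -0.1 100" --pt "75 -57 0 0 0 -0.2 100" --pt "120 -91 0 0 0 -0.3 100" --pt "165 -125 20 0 0 -0.4 100" --pt "210 -159 40 0 0 -0.501 100" --pt "255 -193 43 0 0 -0.501 100" --pt "295 -223 43 0 0 -0.501 100" --pt "315 -238 43 0 0 -0.501 100" --pt "322 -244 43 0 0 -0.501 100" --pt "322 -244 43 0 0 -0.501 100" --pt "322 -244 43 0 0 -0.501 100" --pt "322 -244 43 0 0 -0.501 100"

```text
clock: 10.78
tool_pos: [0.4077, 0.3197, 0.1595]
orientation: [0.0, 0.511, 0.86, -0.0]
contact_force: [-1.3, 0.2, 0.4]
width: 0.998
```

```bash
python3 go.py .407,.321,.05,118.7;  python3 - <<'E'
from m import *
s=snap('wrist','w4');s=snap('top','t4');P=pts(s)
rect(P,.07,.09,(.6,.7),(-.029,.04),'cont nose')
rect(P,.042,.06,(.6,.7),(-.022,.04),'cont body')
rect(P,.012,.09,(.35,.47),(.27,.37),'brk')
cv2.imwrite('pics/t4c.png',cv2.resize(s['image'][125:240,255:405],None,fx=5,fy=5))
E
```

```text
t 10.78 pos [0.4077 0.3197 0.1595] yaw 118.6 w 0.997650421769772 F [-1.3  0.2  0.4] q [-0.35  0.49 -0.59  2.1   0.44  0.67 -0.74]
.407,.321,.05,118.7 -> [1.500e+00 1.000e-01 1.095e+02] [-0.     0.    -0.002]
cont nose n 350 c [650.7   1.2] size [43.6 45.2] ang 89.1
cont body n 225 c [ 6.508e+02 -2.000e-01] size [44.2 82.7] ang 89.5
brk n 0 c [0. 0.] size [0. 0.] ang 0.0
```

View pics/w4.png

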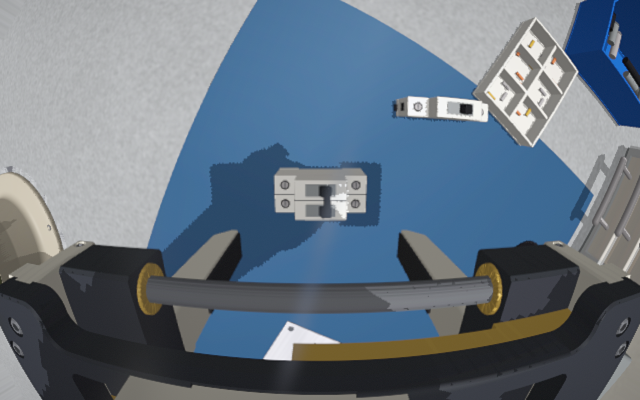

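View pics/t4c.png

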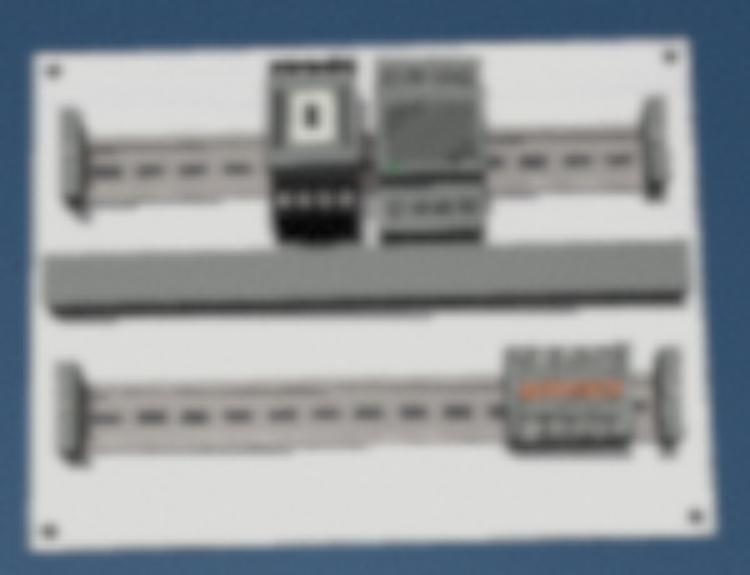

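Call:
play_rows --pt "1 0 40 0 0 0 100" --pt "1 0 75 0 0 0 100" --pt "1 0 98 0 0 0 100" --pt "1 0 109 0 0 0 100" --pt "1 0 109 0 0 0 100" --pt "1 0 109 0 0 0 100" --pt "1 0 109 0 0 0 30" --pt "1 0 109 0 0 0 30" --pt "1 0 109 0 0 0 30" --pt "1 0 109 0 0 0 30" --pt "1 0 109 0 0 0 30" --pt "1 0 109 0 0 0 30" --pt "1 0 109 0 0 0 30"

```text
clock: 12.5
tool_pos: [0.4066, 0.3217, 0.0506]
orientation: [0.0, 0.51, 0.86, 0.0]
contact_force: [1.4, 0.9, -0.3]
width: 0.48
```

```bash
python3 go.py .651,.0475,.16,90
```

```text
t 12.5 pos [0.4066 0.3217 0.0506] yaw 118.7 w 0.4803349536233074 F [ 1.4  0.9 -0.3] q [-0.49  0.65 -0.42  2.18  0.63  0.43 -0.92]
.651,.0475,.16,90 -> [-357.9   82.7 -109.4] [ 0.    -0.     0.501]
```

Call:
play_rows --pt "0 0 -30 0 0 0 30" --pt "0 0 -70 0 0 0 30" --pt "0 0 -105 0 0 0 30" --pt "-30 7 -109 0 0 0.06 30" --pt "-70 16 -109 0 0 0.12 30" --pt "-120 27 -109 0 0 0.2 30" --pt "-170 39 -109 0 0 0.28 30" --pt "-220 50 -109 0 0 0.36 30" --pt "-270 62 -109 0 0 0.44 30" --pt "-310 71 -109 0 0 0.501 30" --pt "-342 79 -109 0 0 0.501 30" --pt "-358 83 -109 0 0 0.501 30" --pt "-358 83 -109 0 0 0.501 30" --pt "-358 83 -109 0 0 0.501 30" --pt "-358 83 -109 0 0 0.501 30" --pt "-358 83 -109 0 0 0.501 30"

```text
clock: 14.5
tool_pos: [0.6508, 0.0484, 0.1598]
orientation: [-0.0, 0.707, 0.708, 0.0]
contact_force: [-0.5, 0.1, -2.7]
width: 0.481
```

```bash
python3 go.py .651,.0475,.0536,90;  python3 - <<'E'
from m import *
s=snap('wrist','w5');s=snap('scene','s5')
cv2.imwrite('pics/s5c.png',cv2.resize(s['image'][120:300,260:460],None,fx=3,fy=3))
E
```

```text
t 14.5 pos [0.6508 0.0484 0.1598] yaw 90.07 w 0.4814491743363022 F [-0.5  0.1 -2.7] q [ 0.13  0.61 -0.45  1.81  0.36  0.8  -0.5 ]
.651,.0475,.0536,90 -> [ -0.9   0.2 106.2] [ 0.    -0.     0.001]
```

View pics/s5c.png

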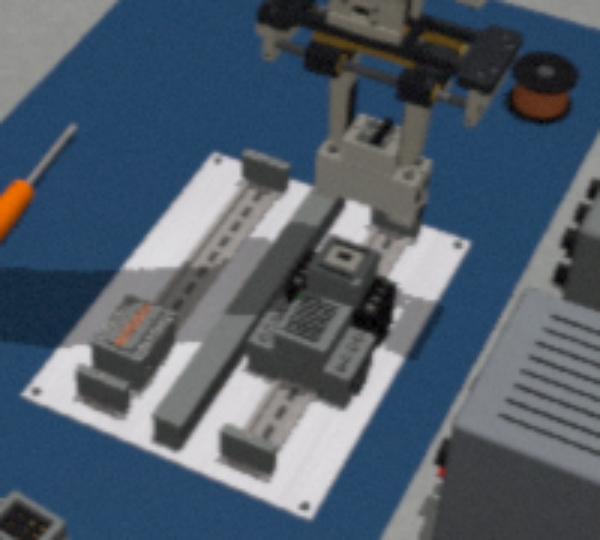

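View pics/w5.png

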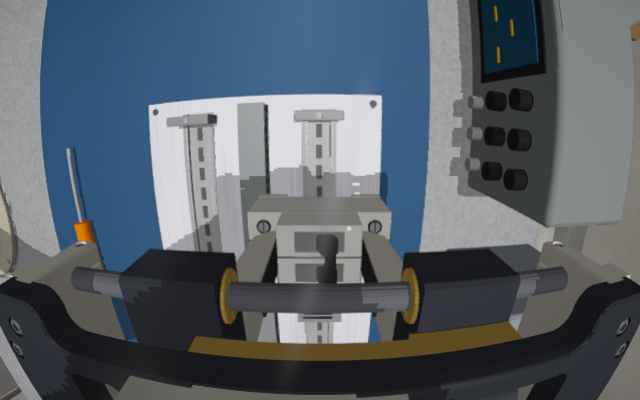

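Call:
play_rows --pt "0 0 35 0 0 0 30" --pt "0 0 70 0 0 0 30" --pt "0 0 90 0 0 0 30" --pt "0 0 99 0 0 0 30" --pt "0 0 103 0 0 0 30" --pt "0 0 105 0 0 0 30" --pt "0 0 106.5 0 0 0 30" --pt "0 0 106.5 0 0 0 30" --pt "0 0 106.5 0 0 0 30"

```text
clock: 15.72
tool_pos: [0.6517, 0.0475, 0.0537]
orientation: [0.0, 0.707, 0.707, 0.0]
contact_force: [0.2, 0.5, 1.7]
width: 0.479
```

```bash
python3 go.py .651,.0475,.0536,90
```

```text
t 15.72 pos [0.6517 0.0475 0.0537] yaw 90.0 w 0.4786524765211604 F [0.2 0.5 1.7] q [ 0.08  0.74 -0.38  1.87  0.45  0.61 -0.58]
.651,.0475,.0536,90 -> [-0.  -0.7  0.1] [ 0.001 -0.    -0.   ]
```

Seated (load taken). Release and go up, then toward the socket.

Call:
play_rows --pt "0 0 0 0 0 0 65" --pt "0 0 0 0 0 0 65" --pt "0 0 0 0 0 0 65" --pt "0 0 0 0 0 0 65" --pt "0 0 -15 0 0 0 65" --pt "0 0 -50 0 0 0 65" --pt "0 0 -100 0 0 0 100" --pt "0 0 -145 0 0 0 100" --pt "0 0 -145 0 0 0 100" --pt "0 0 -145 0 0 0 100"

```text
clock: 16.98
tool_pos: [0.6509, 0.0472, 0.1984]
orientation: [0.0, 0.707, 0.707, -0.0]
contact_force: [-0.5, 0.1, 0.6]
width: 0.987
```

```bash
python3 go.py .545,-.323,.15,83.3
```

```text
t 16.98 pos [0.6509 0.0472 0.1984] yaw 89.99 w 0.9868929622946256 F [-0.5  0.1  0.6] q [ 0.15  0.57 -0.48  1.77  0.33  0.88 -0.47]
.545,-.323,.15,83.3 -> [-370.2 -105.9   48.5] [0.    0.    0.117]
```

Call:
play_rows --pt "-40 -11 0 0 0 0.0 100" --pt "-90 -26 0 0 0 0.03 100" --pt "-140 -40 0 0 0 0.06 100" --pt "-190 -54 0 0 0 0.09 100" --pt "-240 -69 0 0 0 0.117 100" --pt "-290 -83 20 0 0 0.117 100" --pt "-335 -96 35 0 0 0.117 100" --pt "-360 -103 45 0 0 0.117 100" --pt "-370 -106 48 0 0 0.117 100" --pt "-370 -106 48 0 0 0.117 100" --pt "-370 -106 48 0 0 0.117 100" --pt "-370 -106 48 0 0 0.117 100"

```text
clock: 18.48
tool_pos: [0.5461, -0.3211, 0.1507]
orientation: [0.0, 0.747, 0.665, 0.0]
contact_force: [-0.3, 0.6, -0.2]
width: 1.002
```

```bash
python3 go.py .545,-.323,.028,83.3;  python3 - <<'E'
from m import *
s=snap('wrist','w6');s=snap('top','t6');P=pts(s)
rect(P,.07,.09,(.6,.7),(-.029,.03),'cont nose')
rect(P,.042,.06,(.6,.7),(-.022,.03),'cont body')
rect(P,.055,.075,(.6,.7),(.026,.08),'brk nose')
rect(P,.04,.075,(.6,.7),(.027,.08),'brk')
cv2.imwrite('pics/t6c.png',cv2.resize(s['image'][125:240,255:405],None,fx=5,fy=5))
E
```

```text
t 18.48 pos [ 0.5461 -0.3211  0.1507] yaw 83.42 w 1.0017206578528552 F [-0.3  0.6 -0.2] q [ 0.73  0.6  -0.43  1.86  0.35  0.76 -0.01]
.545,-.323,.028,83.3 -> [ -2.   -1.  122.7] [ 0.001 -0.     0.002]
cont nose n 349 c [650.2   1.3] size [43.5 46.9] ang 89.0
cont body n 262 c [650.8   3.6] size [51.8 82.6] ang 89.6
brk nose n 257 c [651.9  46.9] size [35.8 46.4] ang 89.9
brk n 477 c [650.9  46.9] size [35.8 86.6] ang 89.9
```

View pics/t6c.png

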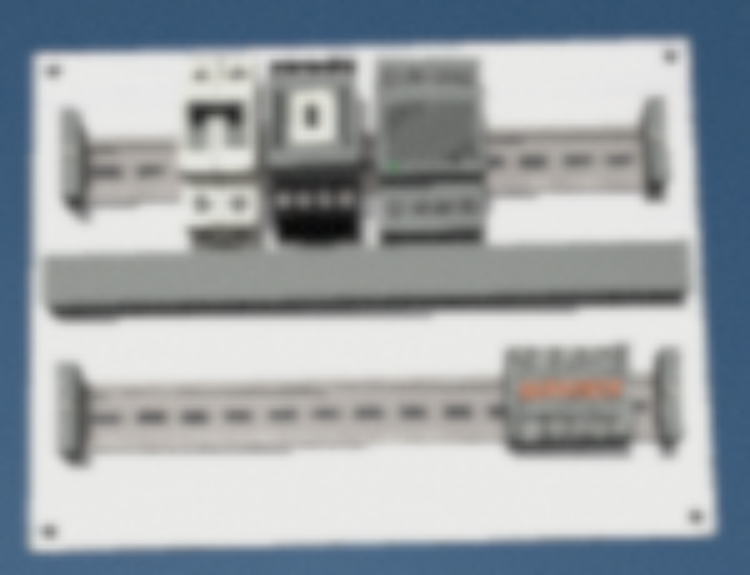

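View pics/w6.png

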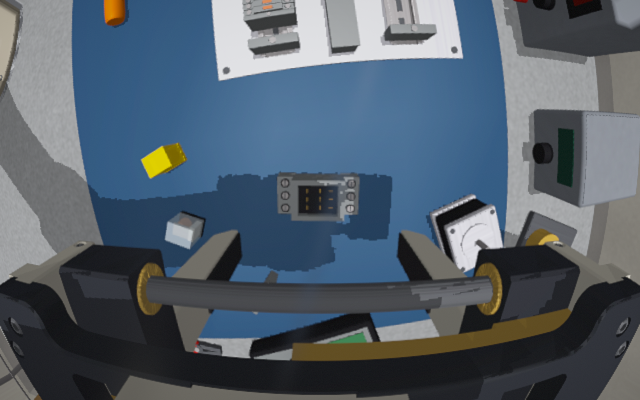

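Call:
play_rows --pt "0 0 40 0 0 0 100" --pt "0 0 80 0 0 0 100" --pt "0 0 108 0 0 0 100" --pt "0 0 118 0 0 0 100" --pt "0 0 122 0 0 0 100" --pt "0 0 122 0 0 0 100" --pt "0 0 122 0 0 0 100" --pt "0 0 122 0 0 0 35" --pt "0 0 122 0 0 0 35" --pt "0 0 122 0 0 0 35" --pt "0 0 122 0 0 0 35" --pt "0 0 122 0 0 0 35" --pt "0 0 122 0 0 0 35" --pt "0 0 122 0 0 0 35"

```text
clock: 20.32
tool_pos: [0.5452, -0.3225, 0.0281]
orientation: [-0.0, 0.747, 0.665, -0.0]
contact_force: [0.0, -0.4, 0.0]
width: 0.524
```

```bash
python3 go.py .5215,-.0665,.14,90
```

```text
t 20.32 pos [ 0.5452 -0.3225  0.0281] yaw 83.3 w 0.5235717286714309 F [ 0.  -0.4  0. ] q [ 0.66  0.75 -0.33  1.93  0.46  0.53 -0.1 ]
.5215,-.0665,.14,90 -> [ 251.5  -53.4 -111.9] [-0.    -0.    -0.117]
```

Call:
play_rows --pt "0 0 -30 0 0 0 35" --pt "0 0 -70 0 0 0 35" --pt "0 0 -105 0 0 0 35" --pt "25 -5 -112 0 0 -0.03 35" --pt "60 -13 -112 0 0 -0.06 35" --pt "105 -22 -112 0 0 -0.09 35" --pt "150 -32 -112 0 0 -0.117 35" --pt "195 -41 -112 0 0 -0.117 35" --pt "232 -49 -112 0 0 -0.117 35" --pt "248 -53 -112 0 0 -0.117 35" --pt "252 -53.5 -112 0 0 -0.117 35" --pt "252 -53.5 -112 0 0 -0.117 35" --pt "252 -53.5 -112 0 0 -0.117 35" --pt "252 -53.5 -112 0 0 -0.117 35"

```text
clock: 22.08
tool_pos: [0.5215, -0.067, 0.14]
orientation: [-0.0, 0.708, 0.707, -0.0]
contact_force: [0.8, -0.5, -1.1]
width: 0.52
```

```bash
python3 go.py .5215,-.0665,.0311,90;  python3 - <<'E'
from m import *
s=snap('wrist','w7');s=snap('scene','s7')
cv2.imwrite('pics/s7c.png',cv2.resize(s['image'][120:300,240:440],None,fx=3,fy=3))
E
```

```text
t 22.07 pos [ 0.5215 -0.067   0.14  ] yaw 89.9 w 0.5202524554080884 F [ 0.8 -0.5 -1.1] q [ 0.34  0.51 -0.45  2.11  0.38  0.6  -0.38]
.5215,-.0665,.0311,90 -> [6.000e-01 1.000e-01 1.089e+02] [-0.     0.    -0.002]
```

View pics/s7c.png

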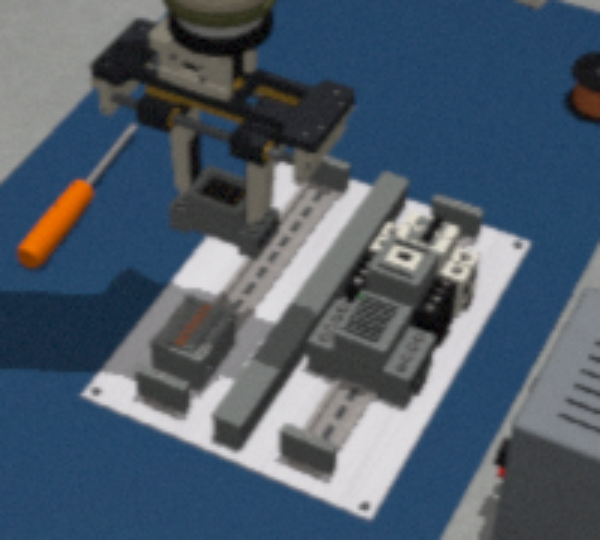

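View pics/w7.png

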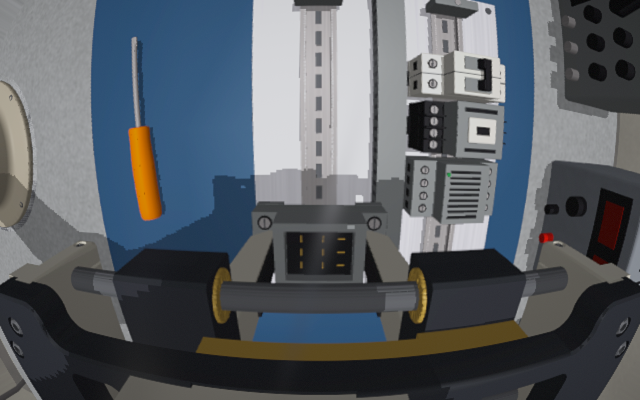

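Call:
play_rows --pt "0 0 35 0 0 0 35" --pt "0 0 70 0 0 0 35" --pt "0 0 92 0 0 0 35" --pt "0 0 101 0 0 0 35" --pt "0 0 105 0 0 0 35" --pt "0 0 107.5 0 0 0 35" --pt "0 0 109 0 0 0 35" --pt "0 0 109 0 0 0 35" --pt "0 0 109 0 0 0 35"

```text
clock: 23.3
tool_pos: [0.5216, -0.0661, 0.0314]
orientation: [0.0, 0.707, 0.707, 0.0]
contact_force: [-0.9, -0.6, -0.4]
width: 0.527
```

```bash
python3 go.py .5215,-.0665,.0311,90
```

```text
t 23.3 pos [ 0.5216 -0.0661  0.0314] yaw 89.99 w 0.526642899400999 F [-0.9 -0.6 -0.4] q [ 0.22  0.67 -0.29  2.18  0.53  0.36 -0.52]
.5215,-.0665,.0311,90 -> [-0.4 -0.1  0.3] [ 0.  0. -0.]
```

Seated within half a millimetre. Open only to 62 % (57.7 mm) because of the duct.

Call:
play_rows --pt "0 0 0.3 0 0 0 35" --pt "0 0 0.3 0 0 0 62" --pt "0 0 0.3 0 0 0 62" --pt "0 0 0.3 0 0 0 62" --pt "0 0 0.3 0 0 0 62" --pt "0 0 -15 0 0 0 62" --pt "0 0 -50 0 0 0 62" --pt "0 0 -95 0 0 0 80" --pt "0 0 -135 0 0 0 80" --pt "0 0 -135 0 0 0 80" --pt "0 0 -135 0 0 0 80"

```text
clock: 24.68
tool_pos: [0.5212, -0.0663, 0.1664]
orientation: [0.0, 0.707, 0.707, -0.0]
contact_force: [0.4, 0.6, 0.2]
width: 0.799
```

```bash
python3 go.py .398,-.3437,.15,68.5
```

```text
t 24.68 pos [ 0.5212 -0.0663  0.1664] yaw 89.98 w 0.7988077887881747 F [0.4 0.6 0.2] q [ 0.37  0.47 -0.49  2.08  0.35  0.66 -0.35]
.398,-.3437,.15,68.5 -> [-277.4 -123.1   16.5] [0.    0.    0.375]
```

Call:
play_rows --pt "-35 -15 0 0 0 0.05 80" --pt "-75 -33 0 0 0 0.11 80" --pt "-120 -53 0 0 0 0.18 80" --pt "-165 -73 0 0 0 0.25 80" --pt "-210 -93 10 0 0 0.32 80" --pt "-250 -111 16 0 0 0.375 80" --pt "-270 -120 16 0 0 0.375 80" --pt "-277 -123 16 0 0 0.375 80" --pt "-277 -123 16 0 0 0.375 80" --pt "-277 -123 16 0 0 0.375 80" --pt "-277 -123 16 0 0 0.375 80" --pt "-277 -123 16 0 0 0.375 80"

```text
clock: 26.18
tool_pos: [0.3988, -0.3425, 0.1502]
orientation: [0.0, 0.826, 0.563, 0.0]
contact_force: [-0.4, -0.6, 0.2]
width: 0.801
```

```bash
python3 go.py .398,-.3437,.014,68.5;  python3 - <<'E'
from m import *
s=snap('wrist','w8');s=snap('top','t8');P=pts(s)
rect(P,.04,.06,(.47,.57),(-.0885,-.03),'sock block')
rect(P,.02,.06,(.47,.572),(-.0885,-.03),'sock')
rect(P,.04,.06,(.47,.57),(-.16,-.0885),'term')
m=P[212,330:375]; print(m[:,1].round(3),m[:,2].round(3))
cv2.imwrite('pics/t8c.png',cv2.resize(s['image'][125:240,255:405],None,fx=5,fy=5))
E
```

```text
t 26.18 pos [ 0.3988 -0.3425  0.1502] yaw 68.57 w 0.8007243185980177 F [-0.4 -0.6  0.2] q [ 0.87  0.48 -0.38  2.1   0.3   0.61 -0.09]
.398,-.3437,.014,68.5 -> [ -1.4  -0.4 136.2] [0.    0.    0.001]
sock block n 204 c [521.2 -67.3] size [36.5 48.6] ang 88.6
sock n 510 c [522.  -67.3] size [37.2 81. ] ang 89.5
term n 470 c [ 521.4 -121.7] size [58.8 46. ] ang 88.6
[-0.027 -0.03  -0.032 -0.035 -0.037 -0.039 -0.042 -0.045 -0.047 -0.049
 -0.051 -0.053 -0.056 -0.058 -0.061 -0.063 -0.065 -0.068 -0.07  -0.073
 -0.075 -0.077 -0.08  -0.082 -0.085 -0.089 -0.092 -0.092 -0.094 -0.097
 -0.099 -0.101 -0.104 -0.106 -0.109 -0.111 -0.113 -0.116 -0.118 -0.121
 -0.123 -0.126 -0.128 -0.13  -0.133] [0.006 0.009 0.012 0.007 0.006 0.011 0.008 0.005 0.009 0.047 0.047 0.046
 0.048 0.046 0.049 0.048 0.045 0.046 0.046 0.047 0.045 0.048 0.045 0.048
 0.049 0.007 0.013 0.043 0.044 0.042 0.044 0.047 0.048 0.044 0.046 0.043
 0.048 0.043 0.044 0.045 0.045 0.044 0.044 0.046 0.043]
```

View pics/t8c.png

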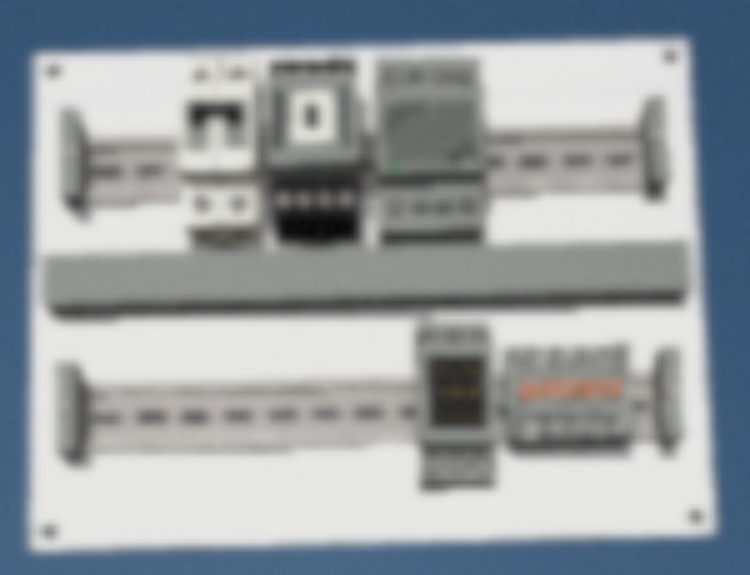

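View pics/w8.png

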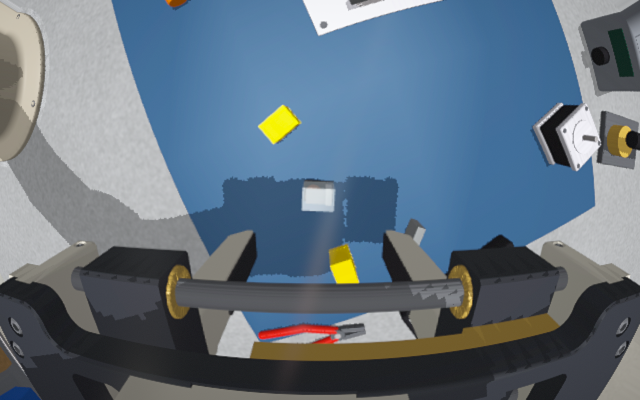

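Call:
play_rows --pt "-0.5 0 40 0 0 0 80" --pt "-0.5 0 80 0 0 0 80" --pt "-0.5 0 115 0 0 0 80" --pt "-0.5 0 130 0 0 0 80" --pt "-0.5 0 136 0 0 0 80" --pt "-0.5 0 136 0 0 0 80" --pt "-0.5 0 136 0 0 0 80" --pt "-0.5 0 136 0 0 0 10" --pt "-0.5 0 136 0 0 0 10" --pt "-0.5 0 136 0 0 0 10" --pt "-0.5 0 136 0 0 0 10" --pt "-0.5 0 136 0 0 0 10" --pt "-0.5 0 136 0 0 0 10" --pt "-0.5 0 136 0 0 0 10" --grip_force 15

```text
clock: 28.02
tool_pos: [0.3983, -0.3435, 0.0141]
orientation: [-0.0, 0.827, 0.563, -0.0]
contact_force: [-0.4, 0.7, 0.6]
width: 0.323
```

```bash
python3 go.py .5215,-.067,.15,90 .5215,-.067,.10,90
```

```text
t 28.02 pos [ 0.3983 -0.3435  0.0141] yaw 68.52 w 0.32318078972439684 F [-0.4  0.7  0.6] q [ 0.74  0.7  -0.2   2.19  0.46  0.3  -0.23]
.5215,-.067,.15,90 -> [ 302.4   13.4 -135.9] [-0.     0.    -0.375]
.5215,-.067,.10,90 -> [302.4  13.4 -85.9] [-0.     0.    -0.375]
```

Call:
play_rows --pt "0 0 -40 0 0 0 10" --pt "0 0 -90 0 0 0 10" --pt "0 0 -130 0 0 0 10" --pt "35 1.5 -136 0 0 -0.05 10" --pt "75 3 -136 0 0 -0.1 10" --pt "120 5 -136 0 0 -0.16 10" --pt "165 7 -136 0 0 -0.22 10" --pt "210 9 -136 0 0 -0.28 10" --pt "255 11 -136 0 0 -0.34 10" --pt "285 12.5 -136 0 0 -0.375 10" --pt "298 13 -136 0 0 -0.375 10" --pt "302.4 13.4 -130 0 0 -0.375 10" --pt "302.4 13.4 -110 0 0 -0.375 10" --pt "302.4 13.4 -95 0 0 -0.375 10" --pt "302.4 13.4 -86 0 0 -0.375 10" --pt "302.4 13.4 -86 0 0 -0.375 10" --pt "302.4 13.4 -86 0 0 -0.375 10" --pt "302.4 13.4 -86 0 0 -0.375 10"

```text
clock: 30.28
tool_pos: [0.5218, -0.067, 0.1006]
orientation: [0.0, 0.707, 0.707, 0.0]
contact_force: [-0.1, 0.5, -0.9]
width: 0.327
```

```bash
python3 go.py .5215,-.067,.0545,90;  python3 - <<'E'
from m import *
s=snap('wrist','w9')
s=snap('scene','s9');P=pts(s)
cv2.imwrite('pics/s9c.png',cv2.resize(s['image'][170:270,260:400],None,fx=5,fy=5,interpolation=cv2.INTER_CUBIC))
t=snap('top','t9'); cv2.imwrite('pics/t9c.png',cv2.resize(t['image'][125:240,255:405],None,fx=5,fy=5))
E
```

```text
t 30.27 pos [ 0.5218 -0.067   0.1006] yaw 89.99 w 0.32738498971005636 F [-0.1  0.5 -0.9] q [ 0.32  0.57 -0.42  2.14  0.46  0.52 -0.45]
.5215,-.067,.0545,90 -> [ 0.1 -0.4 46.1] [ 0.001  0.    -0.   ]
```

View pics/s9c.png

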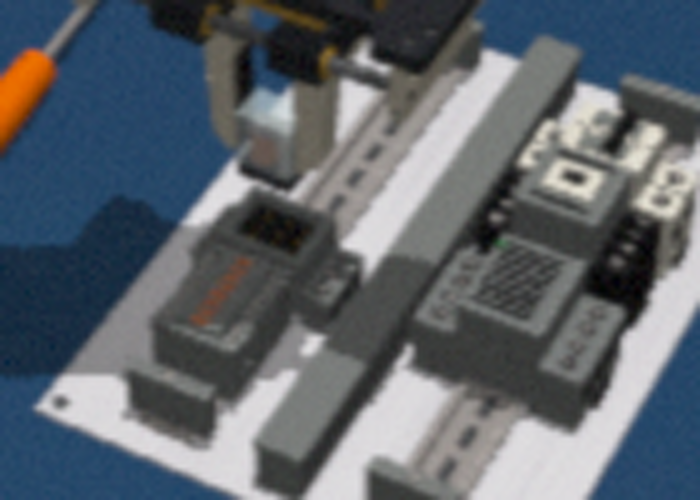

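View pics/w9.png

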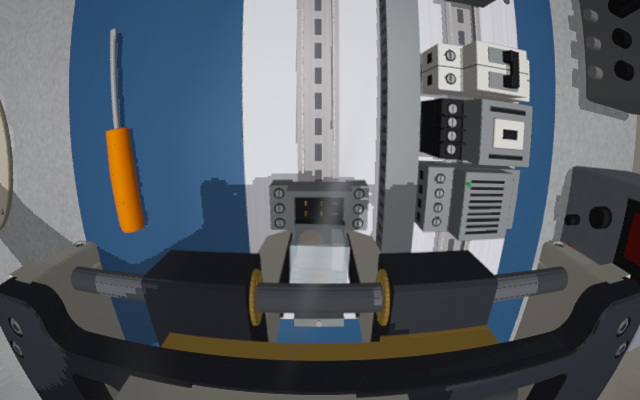

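Run:
```python
from m import *
s=load('s9');P=pts(s)
# relay face: crop coords ~ (265,140)/5+offset
for (u,v) in [(252,110),(265,125),(265,150),(280,150),(285,110),(268,175)]:
    U,V=260+u//5,170+v//5; print((U,V),P[V,U].round(4))
m=(P[...,2]>.09)&(P[...,2]<.122)&(P[...,0]>.508)&(P[...,0]<.535)&(P[...,1]>-.09)&(P[...,1]<-.05)
q=P[m]; print(len(q)); 
f=q[q[:,2]<.118]; print('face y med',np.median(f[:,1]),np.percentile(f[:,1],[10,90]))
m=(P[...,2]>.040)&(P[...,2]<.054)&(P[...,0]>.49)&(P[...,0]<.55)&(P[...,1]>-.0885)&(P[...,1]<-.03)
q=P[m]; r=cv2.minAreaRect((q[:,:2]*1000).astype(np.float32)); print('socket block scene',r)
# well
m=(P[...,2]>.034)&(P[...,2]<.043)&(abs(P[...,0]-.5215)<.024)&(P[...,1]>-.087)&(P[...,1]<-.048)
q=P[m];print('well floor',len(q),q.min(0) if len(q) else '',q.max(0) if len(q) else '')
```

```text
(310, 192) [ 0.5124 -0.0713  0.1272]
(313, 195) [ 0.5237 -0.0769  0.1271]
(313, 200) [ 0.5248 -0.0792  0.1129]
(316, 200) [ 0.5322 -0.0777  0.1151]
(317, 192) [ 0.5272 -0.0635  0.1273]
(313, 205) [ 0.5245 -0.0792  0.0959]
91
face y med -0.07735972172915873 [-0.0791999  -0.07535128]
socket block scene ((520.8768310546875, -65.82080078125), (51.94771194458008, 42.97102355957031), 0.8591988682746887)
well floor 100 [ 0.5016881  -0.08614137  0.0344237 ] [ 0.54533388 -0.04817717  0.04297929]
```

Call:
play_rows --pt "0 0 20 0 0 0 10" --pt "0 0 32 0 0 0 10" --pt "0 0 37 0 0 0 10" --pt "0 0 40 0 0 0 10" --pt "0 0 42 0 0 0 10" --pt "0 0 43 0 0 0 10" --pt "0 0 44 0 0 0 10" --pt "0 0 44 0 0 0 10"

```text
clock: 31.42
tool_pos: [0.5216, -0.067, 0.0562]
orientation: [0.0, 0.707, 0.707, -0.0]
contact_force: [0.0, -0.0, -0.9]
width: 0.325
```

```bash
python3 go.py .5215,-.067,.0541,90
```

```text
t 31.43 pos [ 0.5216 -0.067   0.0562] yaw 90.0 w 0.3249665980959124 F [ 0.  -0.  -0.9] q [ 0.26  0.63 -0.35  2.17  0.52  0.42 -0.51]
.5215,-.067,.0541,90 -> [ 0.  -0.1  2.1] [ 0.  0. -0.]
```

No contact, already ~5 mm inside the well; lower the last 2 mm, release gently.

Call:
play_rows --pt "0 0 1 0 0 0 10" --pt "0 0 1.8 0 0 0 10" --pt "0 0 2.1 0 0 0 10" --pt "0 0 2.1 0 0 0 10" --pt "0 0 2.1 0 0 0 50" --pt "0 0 2.1 0 0 0 50" --pt "0 0 2.1 0 0 0 50" --pt "0 0 2.1 0 0 0 50" --pt "0 0 -10 0 0 0 50" --pt "0 0 -40 0 0 0 50" --pt "0 0 -90 0 0 0 50" --pt "0 0 -130 0 0 0 50" --pt "0 0 -130 0 0 0 50"

```text
clock: 33.05
tool_pos: [0.523, -0.067, 0.1896]
orientation: [0.002, 0.707, 0.707, 0.002]
contact_force: [-0.0, -0.5, -0.4]
width: 0.497
```

Call:
play_rows --pt "-50 -30 -40 0 0 0 50" --pt "-110 -60 -40 0 0 0 50" --pt "-170 -70 -40 0 0 0 50" --pt "-220 -70 -40 0 0 0 50" --pt "-260 -70 -40 0 0 0 50" --pt "-260 -70 -40 0 0 0 50" --pt "-260 -70 -40 0 0 0 50"

```text
clock: 33.92
tool_pos: [0.4513, -0.3259, 0.2256]
orientation: [-0.001, 0.707, 0.707, 0.0]
contact_force: [-0.3, -0.2, 0.7]
width: 0.502
```

```bash
python3 go.py;  python3 - <<'E'
from m import *
t=snap('top','t10'); cv2.imwrite('pics/t10c.png',cv2.resize(t['image'][125:240,255:405],None,fx=5,fy=5))
P=pts(t)
rect(P,.065,.1,(.48,.56),(-.1,-.03),'relay')
m=(P[...,2]>.065)&(P[...,0]<.56)&(P[...,0]>.48)&(P[...,1]<-.03)&(P[...,1]>-.1);print('top z',np.median(P[m][:,2]))
rect(P,.02,.05,(.47,.572),(-.0885,-.03),'sock')
rect(P,.07,.09,(.6,.7),(-.029,.03),'cont nose'); rect(P,.04,.075,(.6,.7),(.027,.08),'brk')
rect(P,.033,.075,(.60,.72),(-.12,-.0255),'psu')
s=snap('scene','s10')
cv2.imwrite('pics/s10c.png',cv2.resize(s['image'][150:290,250:430],None,fx=4,fy=4,interpolation=cv2.INTER_CUBIC))
E
```

```text
t 33.92 pos [ 0.4513 -0.3259  0.2256] yaw 90.03 w 0.5020721705539709 F [-0.3 -0.2  0.7] q [ 0.9   0.43 -0.52  1.96  0.29  0.83  0.22]
relay n 122 c [521.9 -67.3] size [19.  30.6] ang 88.3
top z 0.0788813797664884
sock n 379 c [521.9 -67.4] size [37.2 81.5] ang 89.2
cont nose n 346 c [650.8   1.2] size [43.6 46.2] ang 89.3
brk n 476 c [651.1  46.9] size [36.  86.2] ang 89.1
psu n 756 c [651.4 -56.9] size [90.8 54. ] ang 0.3
```

View pics/s10c.png

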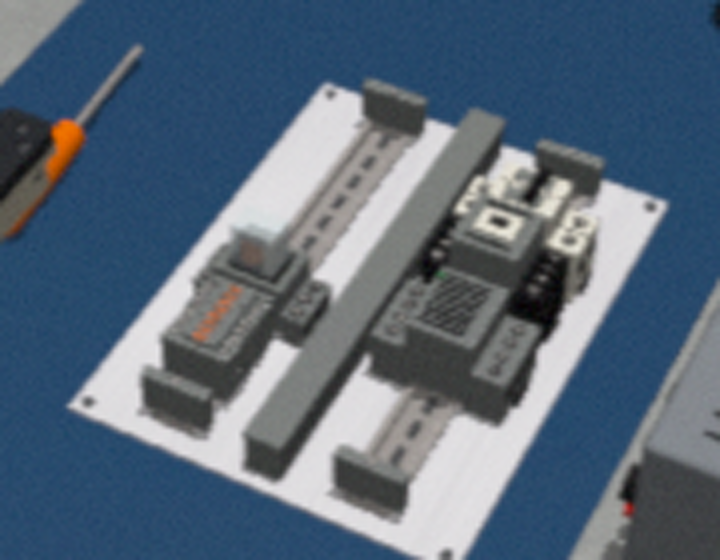

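View pics/t10c.png

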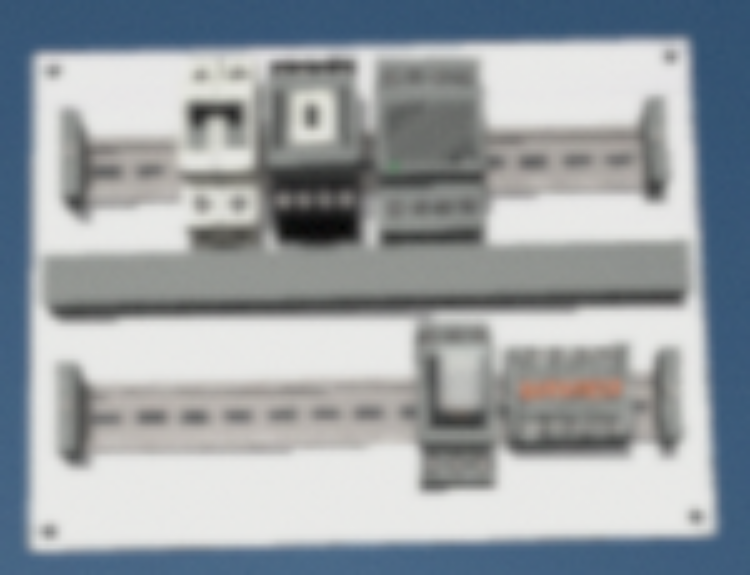

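```bash
python3 -c "
from plant import bot
print(bot.hand_in())"
```

```text
the job is handed in; nothing more can be done
None
```

The job is handed in at about 34 s of the 122 s allowed, with all four devices fitted and the gripper clear of everything. The contactor stands left of the power supply with the two-pole breaker left of it. The relay socket stands left of the terminal strip with the clear relay upright in its well; I left the yellow look-alikes alone.

My last measurements, from the top camera (calibration good to about 2 mm):

| Check | Result |
|---|---|
| Power supply to contactor | gap about 8 mm |
| Contactor to breaker | gap about 5 mm |
| Terminal strip to socket | gap about 5–6 mm |
| Centring across the rail | contactor, breaker and socket each within about 1 mm |
| Squareness | fitted angles within about 1–2°, which is the noise of the fit |
| Relay top height | about 79 mm, against 80 expected when fully down in the well |
| Relay position | centred on the socket to within about 1 mm |

No final check failed. The only odd readings came from the noisy depth images: the socket block measured about 43 mm wide in the scene view against 38 nominal, and the relay's top about 19 mm against 22. No force reading I took passed about 3 N.

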